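Ring for approval and hold the stamp ready over the pastry box

TASK

Ring the near counter bell by pressing its plunger right down so that the baker comes to check the stamp's position; then pick up the near rubber stamp, lift it higher than the tallest jar and carry it across over the row of jars to the pastry box. Finish still holding the stamp upright and still about a centimetre above the red printed frame on the lid, centred on the frame with its long side along the frame's long side. The stamp must never touch the box, and the bell must be let go and the jars and the box left where they stand.

Things in the scene. Friction and masses are not known exactly. Their poses are not given: they have to be found in the camera images.
- bell_plunger (a joint): how far the bell's plunger is pressed, m: 0 up, 0.005 at its stop; a spring brings it back up; it needs about 2 N to start and 7 N to reach the stop
- bell_button (a point): centre of the top of the plunger knob (15 mm wide) of the chrome counter bell (dome 81 mm wide, 47 mm high; knob top 64 mm above the worktop), the one near the robot; a like bell, stamp and pad far off at the end of the table are only decor; the bell is fixed to the worktop; press straight down
- stamp_foot (a point): centre of the underside of the rubber stamp: wooden base 30 x 62 mm, 20 mm high, with its long side along this point's y axis, and on its middle a turned upright wooden handle about 30 mm thick that reaches 72 mm above the underside; z points up along the handle. It stands loose on the ink pad; weight about 60 g
- pad: closed dark blue ink pad tin, 62 x 90 x 16 mm, fixed to the worktop, on which the stamp stands; origin: centre of its underside
- frame (a point): centre of the red rectangular frame printed on the white sticker on the pastry box's lid, at the height of the lid (63 mm above the worktop); inside of the frame 42 x 74 mm, long side along this point's y axis; z up
- cakebox: closed brown pastry box, loose, 112 (x) x 150 (y) x 63 mm, 0.6 kg; origin: centre of its underside
- citrus_press: dark green cast lever juice press, fixed, not to be used but to be kept clear of: base 170 mm (world x) x 210 mm (world y), bowl and head up to 312 mm high, black lever knob up to 536 mm high; origin: about the middle of its underside
- jar_honey: honey jar with white and black lid, 62 mm across, 99 mm high, loose, in the row between stamp and box; origin: centre of its underside
- jar_yellow: red jam jar with yellow lid, 66 mm across, 100 mm high, loose, in the same row; origin: centre of its underside
- jar_green: red jam jar with green lid, 62 mm across, 86 mm high, loose, in the same row; origin: centre of its underside
There are look-alikes about, which are no part of the job. Leave any yellow look-alike of the part that bears stamp_foot alone.

How it is judged (in metres and radians):
On the way, in this order (a step that is already met when the one before it is completed fails the run):
1. the bell's plunger is pressed down to its stop (value of joint bell_plunger above 0.0042 m), for 0.05 s.
2. the stamp, in the fingers, passes over the line of the jars with its underside above the tallest jar (height (world z) of stamp_foot above 0.1 m and world y of stamp_foot between -0.07 and 0.09 m and contact force between stamp and the fingers above 1 N), for 0.05 s.
At the end, for the whole second after the job is handed in: The stamp is held still in the fingers, not touching the box, its underside 3 to 22 mm above the lid, its centre within 10 mm of the frame's centre, its long side within 0.13 rad of the frame's and upright within 0.13 rad; the bell's plunger is back up and the box is within 15 mm of where it stood (horizontal distance between stamp_foot and frame below 0.01 m and z of stamp_foot in the frame of frame between 0.003 and 0.022 m and angle between the y axis of stamp_foot and the y axis of frame, either way round below 0.13 rad and angle between stamp_foot's own z axis and vertical below 0.13 rad and linear speed of stamp below 0.02 m/s and contact force between stamp and the fingers above 1 N and contact force between stamp and cakebox below 0.05 N and value of joint bell_plunger below 0.002 m and distance of cakebox from where it was at the start of the episode below 0.015 m); the arm keeps its last pose, push and grip.
It fails at once if the stamp touches the pastry box (contact force between stamp and cakebox above 0.3 N).
It fails at once if the pastry box is shifted by more than 15 mm (distance of cakebox from where it was at the start of the episode above 0.015 m).
It fails at once if a jar is shifted by more than 15 mm or tipped (distance of any of jar_honey, jar_yellow, jar_green from where it was at the start of the episode above 0.015 m or angle between any of jar_honey, jar_yellow, jar_green's own z axis and vertical above 0.3 rad).
It also fails if it takes over 58 s, if anything falls off the work surface, if the arm or the gripper's body presses on something with over 40 N, if the wrist force passes 120 N, or if a joint passes its speed limit or range.

ROBOT

A 6-joint arm with a two-finger parallel gripper is mounted at the origin on a cart in front of the work surface, level with it; the furniture and walls round the work are solid. World frame = base frame: x ahead of the robot, y to its left, z up, the work surface at z = 0. Lengths are in mm, angles in degrees, forces in N, time in s.
With the tool pointing down it reaches from about 250 to 775 mm from the base axis. Payload 4 kg.
Tool frame: the origin (TCP) lies at the very end of the fingers, on their centre line; the grasp point (between the pads) lies bot.hold_point_z behind it (bot.hold_point_z is the distance from the TCP to the grasp point, in mm); z points along the fingers, y is the line along which they close (so a half turn about z gives the same grasp; the last joint's range is limited). The gripper opens to 85 mm and grips with 20 to 120 N. Pads are 22 mm wide; open, the fingers measure 114 mm over their backs; the gripper's body (76 mm by 85 mm) begins 54 mm behind the grasp point. The pads swing forward as they close: fully open they stand 13 mm farther back than shut.
Start: joints at [-74.949, 4.996, 78.535, -0, 96.463, -5.907], TCP at [196.731, -513.629, 231.341] pointing down, gripper open.
Joint ranges: [-177.83, 177.83], [-43.37, 116.18], [15.69, 146.23], [-61.86, 241.86], [9.47, 152.12], [-147.06, 147.06]. Speed limits (degrees/s): [159.86, 159.86, 180, 180, 180, 180].

INTERFACE

Orientations are given as a 3x3 rotation matrix whose columns are the frame's x, y, z axes.
In Python, from station import bot gives the robot as it stands.
- The arm moves only by the tool step_arm, never from a script. Its argument "targets" is a list of rows, each an object with "dp": the shift along the world's x, y, z in cm, a list of three; "angular": the turn, a rotation vector about the world's x, y, z in degrees, a list of three; "claw": the opening in per cent of the stroke, from 0 (shut) to 100 (fully open). A call has 1 to 8 rows; each row is the pose to reach, as a shift and turn from the pose commanded when the call began; what a row does not reach only later rows make up. A row lasts 1/8 s, in which the tool goes at most 62.5 mm and 10.7 degrees, less where a joint would pass 70% of its speed; a pose out of reach is approached as far as the arm can. A call with a gripper value outside its range is refused whole. The fingers move at their own pace and stop on an object; "grip_force" is the grip in N (left out, the last holds). Time passes only in rows, so rows that repeat a pose let the fingers close. It gives the time, the measured TCP pose, the force, the opening and the grip force at its end, in the units of the state.
- bot.get_obs(): the state, without advancing time (a new reading comes with each control period).
- bot.camera(name): name is "scene" or "top" or "wrist"; returns the picture (400x640x3 uint8, red, green, blue); there is no depth.
- bot.camera_params(name): a dict with "mtx" (3x3 intrinsics, pixels), "world_from_camera" (4x4, takes a point from camera to world coordinates). Camera axes: x right, y down, z forward; pixel columns grow to the right and rows downward; lengths in mm; the calibration is good to about 2 mm. A picture is of the moment at which its call begins: read the wrist's pose just before it. camera_params takes no time and is no camera call; for the wrist camera it gives the pose at the moment of the call.
- bot.close_job(): hands the job in; it is judged then, once.
The state is a dict: "time": time; "q": joint angles; "joint_velocities": joint speeds; "effort": joint torques, N m; "ee_pos": TCP position; "orientation": TCP orientation; "ft_force": force on the tool from outside, world axes, zero at the start; "ft_torque": the same for the moment, N m; "grip_width": finger opening in mm; "grasp_force": force on a finger pad.
Only numpy, scipy, OpenCV 4.12 (cv2) and the standard library are available. Lean on these libraries where they do the work, as an engineer would, in place of code of your own. Each camera call takes 0.05 s, during which the arm holds its last target. There are 200 camera calls.

## Working session

There is one attempt and no reset: what is moved stays moved. The work goes in short steps, Python scripts to look and compute and a tool call to move; the robot and the scene stay as the last step left them, time stands still between calls to the robot, and variables do not carry over. Pictures are saved under pics/ and viewed, at most 10 in all, crops included, and the job is handed in when it is done.

Besides the shell and the picture viewer there is one more tool, called after ">>>" as a command line: name --argument value ..., lists and objects as JSON in quotes. step_arm: Moves the arm, as the interface text tells. Its arguments: {"type":"object","properties":{"targets":{"type":"array","items":{"type":"object","properties":{"dp":{"type":"array","items":{"type":"number"}},"angular":{"type":"array","items":{"type":"number"}},"claw":{"type":"number"}}}},"grip_force":{"type":"number"}},"required":["targets"]}

```bash
mkdir -p pics
cat > h.py <<'E'
import numpy as np, cv2
from station import bot
def snap(n,f):
    P=bot.camera_params(n); im=bot.camera(n); cv2.imwrite('pics/'+f,im[:,:,::-1]); return im,P
def ray(P,u,v,z):
    T=np.array(P['world_from_camera']); d=T[:3,:3]@np.linalg.solve(np.array(P['mtx']),[u,v,1]); o=T[:3,3]
    return o+d*(z-o[2])/d[2]
def proj(P,p):
    T=np.linalg.inv(np.array(P['world_from_camera'])); c=T[:3,:3]@np.array(p,float)+T[:3,3]; c=np.array(P['mtx'])@c; return c[:2]/c[2]
E
python3 - <<'E'
from h import *
import pickle
a,P=snap('top','top0.png'); b,Q=snap('scene','scene0.png')
pickle.dump((P,Q),open('P.pkl','wb'))
for p in(P,Q): print(np.round(p['world_from_camera'],2))
print(bot.hold_point_z,bot.get_obs())
E
```

```text
[[-0.00000e+00 -1.00000e+00  6.00000e-02  4.60780e+02]
 [-1.00000e+00  0.00000e+00 -0.00000e+00  5.99000e+00]
 [ 0.00000e+00 -6.00000e-02 -1.00000e+00  1.21818e+03]
 [ 0.00000e+00  0.00000e+00  0.00000e+00  1.00000e+00]]
[[-9.0000e-01 -2.6000e-01  3.5000e-01  1.3798e+02]
 [-4.3000e-01  5.4000e-01 -7.2000e-01  7.7389e+02]
 [-0.0000e+00 -8.0000e-01 -6.0000e-01  7.1439e+02]
 [ 0.0000e+00  0.0000e+00  0.0000e+00  1.0000e+00]]
18.700000000000003 {'time': 0.1, 'q': array([-7.49479028e+01,  5.03684826e+00,  7.86170934e+01, -1.25543194e-03,
        9.64640022e+01, -5.90545672e+00]), 'joint_velocities': array([ 0.06853824, -0.1164609 , -0.19806194,  0.0070394 , -0.17668932,
        0.03000646]), 'effort': array([ 2.53643440e-03, -3.53015471e+01, -3.14218819e+01,  3.91713925e-06,
        7.94153020e-03, -9.34241314e-06]), 'ee_pos': array([ 196.60695774, -513.16860676,  230.22843386]), 'orientation': array([[ 9.33846585e-01,  3.57673381e-01, -5.55613847e-04],
       [ 3.57673762e-01, -9.33844500e-01,  1.98222628e-03],
       [ 1.90132640e-04, -2.04982373e-03, -9.99997881e-01]]), 'ft_force': array([ 0.32914724, -0.52604091, -0.16014043]), 'ft_torque': array([ 0.04321971, -0.01731069,  0.0162701 ]), 'grasp_force': 0.0, 'grip_width': 85.07306603678369}
```

View pics/top0.png

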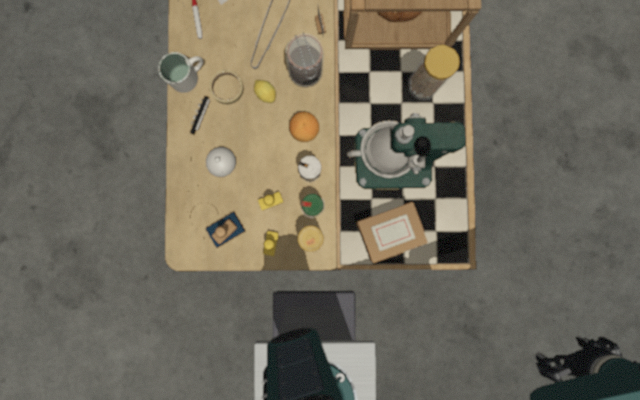

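View pics/scene0.png

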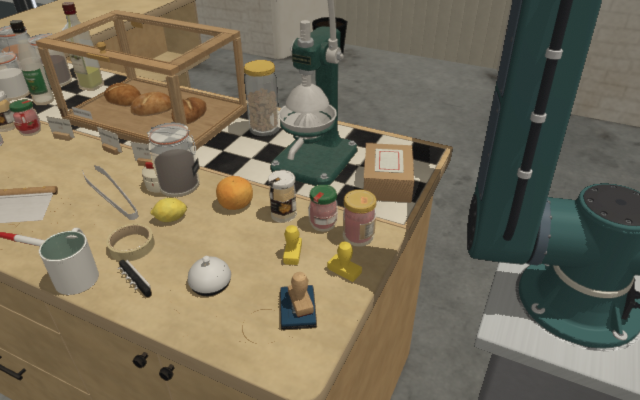

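The top view shows the bell dome at (221,161). The wooden stamp is on the blue pad at about (225,230), and in the scene view at (300,290). Look-alikes for the stamp are the yellow ones at top (270,200) and (271,242), which I'll leave alone. The jars are at (310,238) yellow, (312,204) green and (309,167) honey, and the frame is at (393,233). I choose the wooden stamp on the blue pad and the single chrome bell, and check both in a crop.

Run:
```python
from h import *
import pickle
P,Q=pickle.load(open('P.pkl','rb'))
a=cv2.imread('pics/top0.png'); b=cv2.imread('pics/scene0.png')
c=cv2.resize(a[140:260,190:290],None,fx=4,fy=4,interpolation=2); d=cv2.resize(b[240:340,180:330],None,fx=2.6,fy=4.8,interpolation=2)
cv2.imwrite('pics/c1.png',np.hstack([c,d]))
hsv=cv2.cvtColor(a,cv2.COLOR_BGR2HSV)
def blobs(m,z,n):
    cs,_=cv2.findContours(m,cv2.RETR_EXTERNAL,cv2.CHAIN_APPROX_NONE)
    for k in cs:
        if cv2.contourArea(k)>60:
            r=cv2.minAreaRect(k); pts=cv2.boxPoints(r)
            w=np.array([ray(P,*p,z)[:2] for p in pts]); print(n,np.round(r[0],1),'c',w.mean(0).round(1),'edges',(w[1]-w[0]).round(),(w[2]-w[1]).round())
blobs(cv2.inRange(hsv,(98,90,20),(125,255,140)),16,'pad')
roi=np.zeros(a.shape[:2],np.uint8); roi[195:270,345:440]=255
blobs(cv2.inRange(hsv,(8,60,80),(22,200,220))&roi,63,'box')
roi[:]=0; roi[210:258,368:418]=255
red=(cv2.inRange(hsv,(0,40,80),(8,255,255))|cv2.inRange(hsv,(170,40,80),(180,255,255)))&roi
blobs(red,63,'frame')
print('knob',ray(P,221,160,64),'honey',ray(P,309,167,99),'yel',ray(P,310,238,100),'grn',ray(P,312,204,86),'stamp',ray(P,222,230,72))
```

```text
pad [224.9 229. ] c [449.8 235.2] edges [ 41. -69.] [-46. -28.]
box [392.  235.5] c [ 431.9 -199.1] edges [170.  -2.] [  -1. -240.]
knob [626.98406436 237.37801564  64.        ] honey [603.36406776  11.22572067  99.        ] yel [427.34955977   9.54698592 100.        ] grn [511.73174899   4.18951717  86.        ] stamp [447.74136997 231.80757723  72.        ]
```

View pics/c1.png

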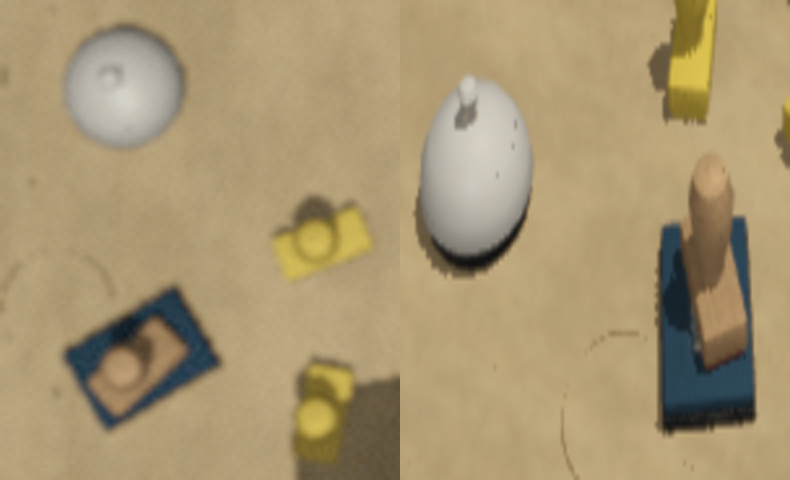

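Crop check: the chrome knob is at top pixel about (217,159). The wooden stamp handle top is at about (221,231) on the blue pad, with the base's long side about 40° in the image. The yellow look-alikes stand apart. I'm moving out now.

>>> step_arm --targets '[{"dp": [1.7,5.8,1],"angular": [0,0,7],"claw": 0},{"dp": [3.4,11.6,2],"angular": [0,0,14],"claw": 0},{"dp": [5,17.4,3],"angular": [0,0,21],"claw": 0},{"dp": [6.7,23.2,3],"angular": [0,0,28],"claw": 0},{"dp": [8.4,29,3],"angular": [0,0,35],"claw": 0},{"dp": [10,34.8,3],"angular": [0,0,42],"claw": 0},{"dp": [11.7,40.6,3],"angular": [0,0,49],"claw": 0},{"dp": [13.3,46.4,3],"angular": [0,0,56],"claw": 0}]'

```text
time: 1.1
ee_pos: [329.6, -47.8, 261.1]
orientation: [[0.222, 0.975, 0.001], [0.975, -0.222, -0.0], [-0.0, 0.001, -1.0]]
ft_force: [1.3, -0.7, -1.8]
grip_width: 0.0
grasp_force: 0.0
```

>>> step_arm --targets '[{"dp": [2,4,0],"angular": [0,0,8],"claw": 0},{"dp": [4,8,0],"angular": [0,0,16],"claw": 0},{"dp": [6,12,0],"angular": [0,0,24],"claw": 0},{"dp": [8,16,0],"angular": [0,0,32],"claw": 0},{"dp": [10,20,0],"angular": [0,0,40],"claw": 0},{"dp": [12,24,0],"angular": [0,0,48],"claw": 0},{"dp": [15,28.5,0],"angular": [0,0,53],"claw": 0},{"dp": [15,28.5,0],"angular": [0,0,53],"claw": 0}]'

```text
time: 2.1
ee_pos: [480.3, 237.7, 258.5]
orientation: [[-0.645, 0.764, -0.004], [0.764, 0.645, -0.001], [0.002, -0.004, -1.0]]
ft_force: [-0.8, -0.2, -1.2]
grip_width: -0.3
grasp_force: 0.0
```

Run:
```python
from h import *
import pickle
a,P=snap('wrist','w1.png'); pickle.dump(P,open('W1.pkl','wb'))
print(np.round(P['world_from_camera'],2)); o=bot.get_obs(); print(o['time'],o['q'],o['ee_pos'],o['orientation'])
```

```text
[[ 7.6000e-01  6.2000e-01  1.7000e-01  4.3653e+02]
 [ 6.4000e-01 -7.4000e-01 -2.1000e-01  2.9119e+02]
 [-0.0000e+00  2.7000e-01 -9.6000e-01  4.0054e+02]
 [ 0.0000e+00  0.0000e+00  0.0000e+00  1.0000e+00]]
2.15 [ 2.01506074e+01  2.98600072e+00  7.75161931e+01 -1.37616269e-02
  9.97258365e+01 -1.98982891e+01] [479.64738948 236.21501284 259.34529283] [[-0.64340835  0.76551442 -0.00365472]
 [ 0.76552231  0.64340738 -0.00159327]
 [ 0.0011318  -0.00382289 -0.99999205]]
```

View pics/w1.png

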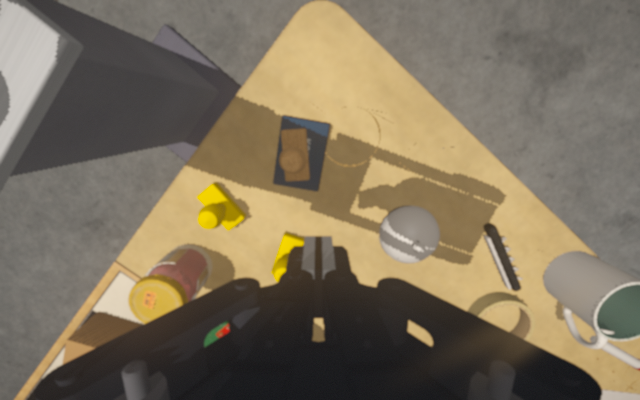

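The wrist view shows the stamp with its handle top at about (292,161), the pad around (302,153), and the bell dome at (410,234) with its knob near (421,240).

Run:
```python
from h import *
import pickle
P,Q=pickle.load(open('P.pkl','rb')); W=pickle.load(open('W1.pkl','rb'))
k=ray(P,217.3,159,64); s=ray(P,220.8,231.3,88); b=ray(P,224.5,231.5,36)
print('top: knob',k,'handle',s,'base',b); print('in wrist',proj(W,k),proj(W,s),proj(W,b))
print('wrist knob',ray(W,421,241,64),'handle',ray(W,292,160,88))
sc=[180+468/2.6,240+92/4.8]; print('scene knob',ray(Q,*sc,60),'scene handle',ray(Q,180+710/2.6,240+170/4.8,85))
im=cv2.imread('pics/w1.png')
c=cv2.resize(im[195:275,370:450],None,fx=5,fy=5,interpolation=2);d=cv2.resize(im[110:190,260:340],None,fx=5,fy=5,interpolation=2)
cv2.imwrite('pics/c2.png',cv2.convertScaleAbs(np.hstack([c,d]),alpha=1.5))
```

```text
top: knob [629.6165886  246.90249509  64.        ] handle [444.71028603 231.6167086   88.        ] base [443.4038779  232.35991587  36.        ]
in wrist [417.866176   250.75889065] [288.29111713 165.47047489] [292.09004242 157.31710367]
wrist knob [623.42539946 258.31848352  64.        ] handle [444.08786162 238.5335134   88.        ]
scene knob [376.56485329 128.32936342  60.        ] scene handle [210.85546755 122.01514552  85.        ]
```

View pics/c2.png

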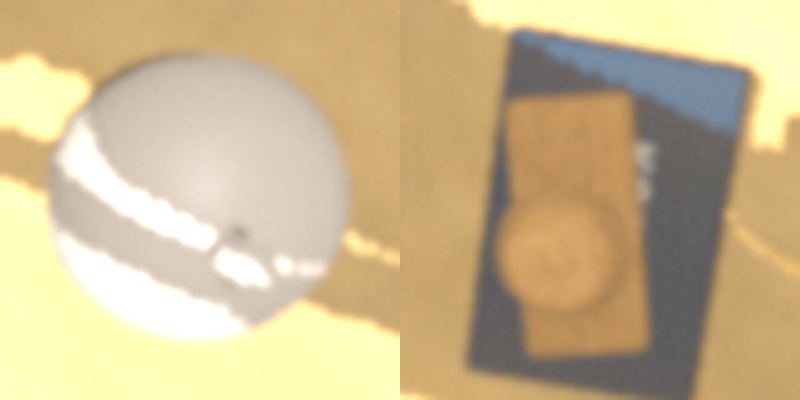

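Run:
```python
from h import *
import pickle
P,Q=pickle.load(open('P.pkl','rb')); W=pickle.load(open('W1.pkl','rb'))
f=lambda x,y:(260+(x-400)/5,110+y/5)
print('wrist knob',ray(W,418.6,248,64),'handle',ray(W,*f(557,250),88),'base',ray(W,*f(579,225),36))
print('scene knob',ray(Q,180+68/2.6,240+85/4.8,63),'scene handle',ray(Q,180+312/2.6,240+165/4.8,86))
for z in(24,): print('dome',ray(W,370+198/5,195+197/5,z), ray(P,190+124/4,140+87/4,z))
c=[ray(W,*f(*p),36) for p in((507,100),(632,92),(650,350),(528,357))]
d=(c[0]+c[1])-(c[2]+c[3]); print('yaw long',np.degrees(np.arctan2(d[1],d[0])),np.linalg.norm(d)/2)
```

```text
wrist knob [627.71488336 250.0335542   64.        ] handle [443.61414496 238.13389569  88.        ] base [445.0642945  237.39401197  36.        ]
scene knob [629.36665046 248.03084722  63.        ] scene handle [444.4419135  231.76885389  86.        ]
dome [627.32062384 251.32719003  24.        ] [628.06013823 245.35926493  24.        ]
yaw long 133.340186933937 61.725836930025096
```

>>> step_arm --targets '[{"dp": [5,0.4,-4],"angular": [0,0,0],"claw": 0},{"dp": [10,0.9,-8],"angular": [0,0,0],"claw": 0},{"dp": [14.9,1.3,-12],"angular": [0,0,0],"claw": 0},{"dp": [14.9,1.3,-17],"angular": [0,0,0],"claw": 0},{"dp": [14.9,1.3,-17],"angular": [0,0,0],"claw": 0},{"dp": [14.9,1.3,-17],"angular": [0,0,0],"claw": 0}]'

```text
time: 2.9
ee_pos: [629.2, 248.0, 94.0]
orientation: [[-0.642, 0.767, 0.003], [0.767, 0.642, 0.001], [-0.001, 0.003, -1.0]]
ft_force: [0.2, -0.4, 0.2]
grip_width: 0.1
grasp_force: 0.0
```

Run:
```python
from h import *
import pickle
b,Q=snap('scene','scene1.png'); a,P=snap('wrist','w2.png'); o=bot.get_obs(); print(o['ee_pos'],o['ft_force']); print(proj(Q,o['ee_pos']),proj(P,[628.5,248,64]),proj(P,o['ee_pos']))
cv2.imwrite('pics/c3.png',np.hstack([cv2.resize(b[220:310,160:260],(400,360),interpolation=2),cv2.resize(a[180:280,270:370],(400,360),interpolation=2)])[:,:,::-1])
```

```text
[630.15683438 248.72583118  96.09249828] [ 0.60718359 -0.12189825  0.46539176]
[202.96175531 244.24579158] [314.72771121 230.82331118] [317.81015973 255.20214536]
```

View pics/c3.png

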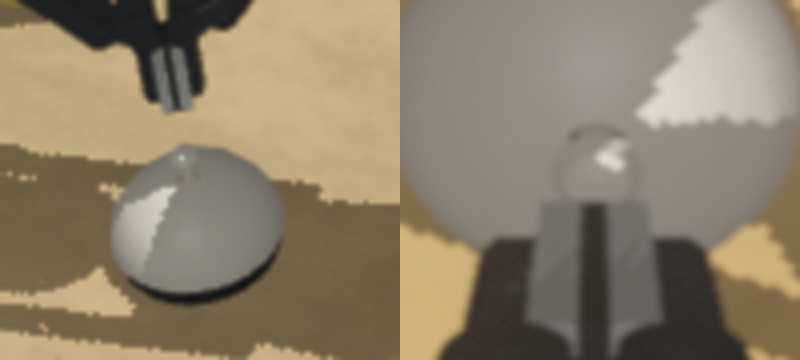

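In the wrist crop the knob is at about (319,226) with the fingertips centred at u≈318. The offset is a few mm at most, well within the finger width, so I'm pressing.

>>> step_arm --targets '[{"dp": [-0.1,0.1,-2.4],"angular": [0,0,0],"claw": 0},{"dp": [-0.1,0.1,-2.7],"angular": [0,0,0],"claw": 0},{"dp": [-0.1,0.1,-2.9],"angular": [0,0,0],"claw": 0},{"dp": [-0.1,0.1,-3.1],"angular": [0,0,0],"claw": 0},{"dp": [-0.1,0.1,-3.2],"angular": [0,0,0],"claw": 0},{"dp": [-0.1,0.1,-3.2],"angular": [0,0,0],"claw": 0}]'

```text
time: 3.75
ee_pos: [628.3, 249.7, 60.9]
orientation: [[-0.642, 0.766, 0.002], [0.766, 0.642, 0.001], [-0.001, 0.002, -1.0]]
ft_force: [-2.4, -0.5, 6.4]
grip_width: 0.0
grasp_force: 2.8
```

>>> step_arm --targets '[{"dp": [0,0,-0.1],"claw": 0},{"dp": [0,0,-0.2],"claw": 0},{"dp": [0,0,-0.3],"claw": 0},{"dp": [0,0,-0.3],"claw": 0},{"dp": [0,0,-0.3],"claw": 0}]'

```text
invalid input at $.targets[0]: expected keys dp, angular, claw
```

>>> step_arm --targets '[{"dp": [0,0,-0.1],"angular": [0,0,0],"claw": 0},{"dp": [0,0,-0.2],"angular": [0,0,0],"claw": 0},{"dp": [0,0,-0.3],"angular": [0,0,0],"claw": 0},{"dp": [0,0,-0.3],"angular": [0,0,0],"claw": 0},{"dp": [0,0,-0.3],"angular": [0,0,0],"claw": 0}]'

```text
time: 4.38
ee_pos: [628.4, 249.7, 59.5]
orientation: [[-0.642, 0.766, 0.003], [0.766, 0.642, 0.001], [-0.001, 0.003, -1.0]]
ft_force: [-3.7, -0.4, 10.3]
grip_width: -0.1
grasp_force: 5.2
```

>>> step_arm --targets '[{"dp": [0,0,-0.1],"angular": [0,0,0],"claw": 0},{"dp": [0,0,-0.2],"angular": [0,0,0],"claw": 0},{"dp": [0,0,-0.2],"angular": [0,0,0],"claw": 0},{"dp": [0,0,-0.2],"angular": [0,0,0],"claw": 0}]'

```text
time: 4.88
ee_pos: [628.4, 249.7, 59.4]
orientation: [[-0.642, 0.766, 0.003], [0.766, 0.642, 0.001], [-0.001, 0.003, -1.0]]
ft_force: [-6.9, -2.3, 16.2]
grip_width: 0.0
grasp_force: 8.1
```

>>> step_arm --targets '[{"dp": [0,0,5],"angular": [0,0,0],"claw": 0},{"dp": [-3,-0.2,10],"angular": [0,0,0],"claw": 30},{"dp": [-8,-0.6,12],"angular": [0,0,3],"claw": 100},{"dp": [-13,-1,12],"angular": [0,0,3],"claw": 100},{"dp": [-18.3,-1.4,12],"angular": [0,0,3],"claw": 100},{"dp": [-18.3,-1.4,12],"angular": [0,0,3],"claw": 100},{"dp": [-18.3,-1.4,12],"angular": [0,0,3],"claw": 100}]'

```text
time: 5.75
ee_pos: [445.5, 235.5, 174.7]
orientation: [[-0.681, 0.732, 0.002], [0.732, 0.681, 0.001], [-0.001, 0.002, -1.0]]
ft_force: [-0.1, -0.3, -0.1]
grip_width: 85.6
grasp_force: 0.0
```

Run:
```python
from h import *
import pickle
a,P=snap('wrist','w3.png'); pickle.dump(P,open('W3.pkl','wb')); o=bot.get_obs(); print(o['ee_pos'],o['orientation'],o['grip_width'],o['ft_force'],proj(P,o['ee_pos']),proj(P,[444.5,235,88]))
```

```text
[445.98538803 235.56429636 174.78446303] [[-6.81248058e-01  7.32050189e-01  1.89865820e-03]
 [ 7.32052083e-01  6.81248468e-01  5.21536327e-04]
 [-9.11667220e-04  1.74521230e-03 -9.99998062e-01]] 85.48398870072351 [-0.70700712  0.2671031   0.18014668] [317.82315575 255.32519081] [315.82915992 205.05164471]
```

View pics/w3.png

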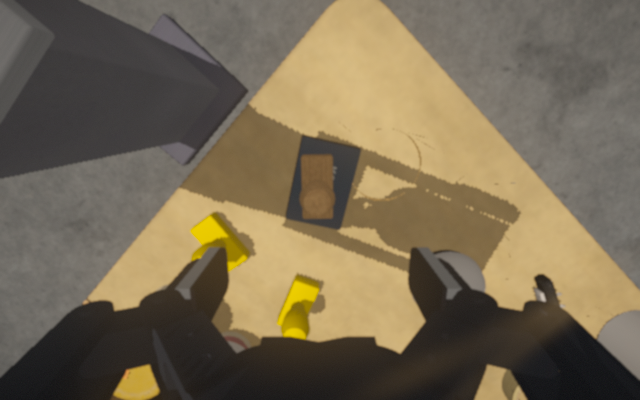

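The handle is at (318,203), midway between the open fingers, and the base's long side is vertical in the image, so it is aligned. I'm descending and gripping.

>>> step_arm --targets '[{"dp": [0,0.1,-4],"angular": [0,0,0],"claw": 100},{"dp": [0,0.1,-8],"angular": [0,0,0],"claw": 100},{"dp": [0,0.1,-11],"angular": [0,0,0],"claw": 100},{"dp": [0,0.1,-12.8],"angular": [0,0,0],"claw": 100},{"dp": [0,0.1,-12.8],"angular": [0,0,0],"claw": 100}]' --grip_force 30

```text
time: 6.42
ee_pos: [444.8, 235.9, 44.4]
orientation: [[-0.681, 0.732, -0.003], [0.732, 0.681, -0.001], [0.001, -0.004, -1.0]]
ft_force: [-0.2, 0.2, 0.7]
grip_width: 85.1
grasp_force: 0.0
```

>>> step_arm --targets '[{"dp": [0,0,0],"angular": [0,0,0],"claw": 60},{"dp": [0,0,0],"angular": [0,0,0],"claw": 40},{"dp": [0,0,0],"angular": [0,0,0],"claw": 20},{"dp": [0,0,0],"angular": [0,0,0],"claw": 0},{"dp": [0,0,0],"angular": [0,0,0],"claw": 0},{"dp": [0,0,0],"angular": [0,0,0],"claw": 0}]'

```text
time: 7.18
ee_pos: [445.3, 236.6, 47.4]
orientation: [[-0.681, 0.732, 0.002], [0.732, 0.681, 0.001], [-0.001, 0.002, -1.0]]
ft_force: [-1.6, -1.9, 6.6]
grip_width: 27.4
grasp_force: 29.5
```

>>> step_arm --targets '[{"dp": [0,0,0.3],"angular": [0,0,0],"claw": 0},{"dp": [0,0,0.8],"angular": [0,0,0],"claw": 0},{"dp": [0,0,2],"angular": [0,0,0],"claw": 0},{"dp": [0,0,4],"angular": [0,0,0],"claw": 0},{"dp": [0,0,8],"angular": [0,0,0],"claw": 0},{"dp": [0,0,12],"angular": [0,0,0],"claw": 0},{"dp": [0,0,15],"angular": [0,0,0],"claw": 0},{"dp": [0,0,15],"angular": [0,0,0],"claw": 0}]' --grip_force 45

```text
time: 8.18
ee_pos: [446.4, 237.1, 200.2]
orientation: [[-0.682, 0.732, 0.007], [0.732, 0.682, 0.003], [-0.003, 0.007, -1.0]]
ft_force: [-0.2, -0.2, -0.7]
grip_width: 27.0
grasp_force: 44.3
```

Run:
```python
from h import *
import pickle
b,Q=snap('scene','scene2.png'); a,P=snap('wrist','w4.png'); pickle.dump((Q,P),open('P4.pkl','wb')); o=bot.get_obs(); print(o['ee_pos'],o['grip_width'],o['grasp_force'],o['ft_force'],o['ft_torque'])
e=o['ee_pos']; u=proj(Q,e-[0,0,15]).astype(int); print(u, proj(Q,e),proj(P,e))
x,y=u[0]-60,max(u[1]-60,0); print(x,y)
cv2.imwrite('pics/c4.png',np.hstack([cv2.resize(b[y:y+110,x:x+110],(440,440),interpolation=2),cv2.resize(a[180:290,265:355],(360,440),interpolation=2)])[:,:,::-1])
```

```text
[444.49456194 236.29428458 196.0422507 ] 27.49204363349272 44.30565818678588 [-0.12707877 -1.04595404 -0.6008468 ] [0.02302755 0.04427229 0.01231811]
[296 233] [296.46226241 225.9773011 ] [315.46873144 252.66321619]
236 173
```

View pics/c4.png

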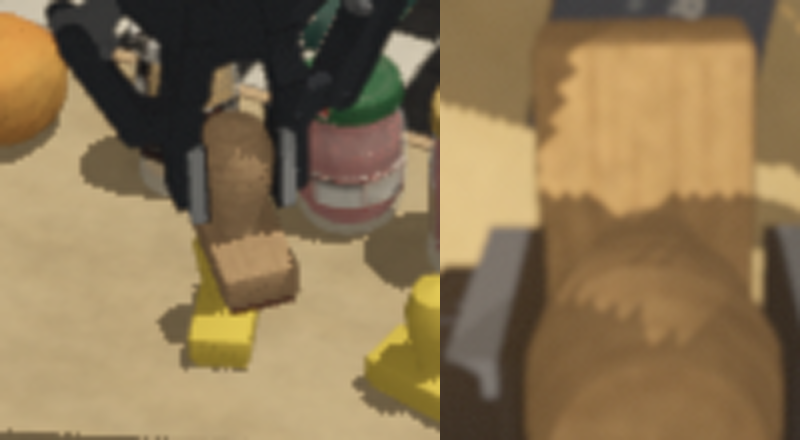

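The stamp is held upright between the pads, with its base below the fingertips. I'm carrying it over the jars at 60+ mm clearance and past the box, so the wrist camera can look back at the lid.

>>> step_arm --targets '[{"dp": [0,-2,0.5],"angular": [0,0,-2],"claw": 0},{"dp": [0,-5,0.5],"angular": [0,0,-4],"claw": 0},{"dp": [0,-8.5,0.5],"angular": [0,0,-6],"claw": 0},{"dp": [0,-12,0.5],"angular": [0,0,-8],"claw": 0},{"dp": [0,-15.5,0.5],"angular": [0,0,-10],"claw": 0},{"dp": [0,-19,0.5],"angular": [0,0,-12],"claw": 0},{"dp": [0,-22.5,0.5],"angular": [0,0,-14],"claw": 0},{"dp": [0,-26,0.5],"angular": [0,0,-16],"claw": 0}]'

```text
time: 9.28
ee_pos: [443.5, -24.5, 199.0]
orientation: [[-0.452, 0.892, -0.004], [0.892, 0.452, 0.001], [0.003, -0.003, -1.0]]
ft_force: [0.5, -0.9, -1.3]
grip_width: 26.9
grasp_force: 44.3
```

>>> step_arm --targets '[{"dp": [0,-3.5,0],"angular": [0,0,-2],"claw": 0},{"dp": [0,-7,0],"angular": [0,0,-4],"claw": 0},{"dp": [0,-10.5,0],"angular": [0,0,-6],"claw": 0},{"dp": [0,-14,0],"angular": [0,0,-8],"claw": 0},{"dp": [0,-17.5,0],"angular": [0,0,-10],"claw": 0},{"dp": [0,-21,0],"angular": [0,0,-12],"claw": 0},{"dp": [0,-24,0],"angular": [0,0,-14],"claw": 0},{"dp": [0,-24,0],"angular": [0,0,-15],"claw": 0}]'

```text
time: 10.28
ee_pos: [443.6, -264.7, 198.7]
orientation: [[-0.204, 0.979, -0.004], [0.979, 0.204, 0.003], [0.003, -0.003, -1.0]]
ft_force: [-0.3, 0.4, -0.8]
grip_width: 26.8
grasp_force: 44.3
```

Run:
```python
from h import *
import pickle
P,Q=pickle.load(open('P.pkl','rb'))
def sticker(im,P,seed,tag):
    hsv=cv2.cvtColor(im,cv2.COLOR_BGR2HSV); m=cv2.inRange(hsv,(0,0,110),(180,70,255)); 
    n,l,s,c=cv2.connectedComponentsWithStats(m,connectivity=4)
    k=l[seed[1],seed[0]]; print(tag,'lab',k,s[k],hsv[seed[1],seed[0]])
    cs,_=cv2.findContours((l==k).astype(np.uint8),cv2.RETR_EXTERNAL,cv2.CHAIN_APPROX_NONE)
    r=cv2.minAreaRect(max(cs,key=cv2.contourArea)); w=np.array([ray(P,*p,63)[:2] for p in cv2.boxPoints(r)])
    for d in(w[1]-w[0],w[2]-w[1]): print(np.linalg.norm(d).round(1),np.degrees(np.arctan2(d[1],d[0])).round(1))
    print('c',w.mean(0).round(1),r[0])
a=cv2.imread('pics/top0.png'); sticker(a,P,(393,232),'top')
w,W=snap('wrist','w5.png'); pickle.dump(W,open('W5.pkl','wb')); o=bot.get_obs(); print(o['time'],o['ee_pos'],o['orientation'][:,1],o['grasp_force'],o['grip_width'])
c=ray(P,393,232,63); print('proj',proj(W,c))
```

```text
top lab 386 [ 371  214   45   37 1029] [ 24  27 189]
99.5 -70.2
67.5 -160.7
c [ 439.9 -201.3] (392.79632568359375, 232.23294067382812)
10.325 [ 443.78670742 -263.51190589  199.01015879] [ 0.97882027  0.20470452 -0.00263288] 44.34036338701844 27.049226372223714
proj [329.49977884 123.03600812]
```

View pics/w5.png

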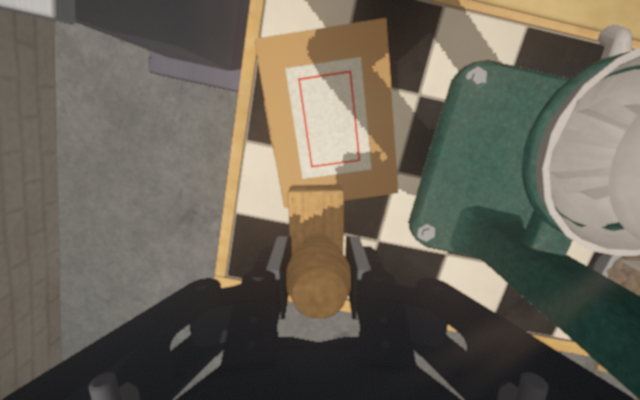

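The lid shows the red frame with corners (300,80), (353,71), (360,159) and (312,167). The near end of the stamp base is at (290,187)–(343,187).

Run:
```python
from h import *
import pickle
W=pickle.load(open('W5.pkl','rb')); im=cv2.imread('pics/w5.png')
hsv=cv2.cvtColor(im,cv2.COLOR_BGR2HSV)
m=cv2.inRange(hsv,(0,70,80),(9,255,255))|cv2.inRange(hsv,(168,70,80),(180,255,255)); r=np.zeros_like(m); r[62:175,292:368]=255; m&=r
n,l,s,_=cv2.connectedComponentsWithStats(m); k=1+np.argmax(s[1:,4]); print(s[k])
pts=np.argwhere(m>0)[:,::-1]
w=np.array([ray(W,u,v,63)[:2] for u,v in pts]).astype(np.float32)
R=cv2.minAreaRect(w); print('mask',R)
c=np.array([ray(W,*p,63)[:2] for p in((300,80),(353,71),(360,159),(312,167))]); print('c',c.mean(0)); d=c[0]+c[1]-c[2]-c[3]; print(np.degrees(np.arctan2(d[1],d[0])),np.linalg.norm(d)/2)
# stamp base end edge vs heights, using the hand camera at that moment
e=np.array([443.9,-264,199.]); t=np.radians(11.8); y=np.array([np.cos(t),np.sin(t),0]); x=np.array([-y[1],y[0],0])
for h in(6,9,12,15):
  for f in (h,h+20): print('below TCP',f,[proj(W,e+31*x+sg*15*y-[0,0,f]).round(1) for sg in(-1,1)])
print(im[178:200,316])
```

```text
[298  70  62  98 681]
mask ((440.2932434082031, -199.54542541503906), (46.46983337402344, 78.68949890136719), 19.588281631469727)
c [ 441.60409145 -199.62145867]
108.7779952298834 75.5933809068672
below TCP 6 [array([289. , 192.5]), array([348.8, 192.5])]
below TCP 26 [array([292.4, 183.8]), array([345.4, 183.8])]
below TCP 9 [array([289.6, 191.1]), array([348.2, 191.1])]
below TCP 29 [array([292.9, 182.7]), array([345. , 182.7])]
below TCP 12 [array([290.1, 189.7]), array([347.7, 189.7])]
below TCP 32 [array([293.3, 181.6]), array([344.6, 181.6])]
below TCP 15 [array([290.7, 188.4]), array([347.2, 188.3])]
below TCP 35 [array([293.7, 180.5]), array([344.2, 180.5])]
[[116 166 203]
 [108 161 202]
 [108 162 202]
 [109 162 202]
 [107 161 201]
 [105 157 197]
 [ 94 141 179]
 [ 76 113 145]
 [ 65  96 122]
 [ 68  97 124]
 [ 69  99 128]
 [ 70 104 134]
 [ 77 117 152]
 [ 92 140 179]
 [103 157 198]
 [107 162 204]
 [106 163 204]
 [106 163 204]
 [105 162 203]
 [105 163 204]
 [106 163 205]
 [107 163 205]]
```

>>> step_arm --targets '[{"dp": [-0.1,2,0],"angular": [0,0,3],"claw": 0},{"dp": [-0.3,4.5,0],"angular": [0,0,6],"claw": 0},{"dp": [-0.4,6.3,0],"angular": [0,0,8],"claw": 0},{"dp": [-0.4,6.3,-2],"angular": [0,0,8],"claw": 0},{"dp": [-0.4,6.3,-4],"angular": [0,0,8],"claw": 0},{"dp": [-0.4,6.3,-6],"angular": [0,0,8],"claw": 0},{"dp": [-0.4,6.3,-7],"angular": [0,0,8],"claw": 0},{"dp": [-0.4,6.3,-7],"angular": [0,0,8],"claw": 0}]'

```text
time: 11.32
ee_pos: [440.4, -199.6, 130.8]
orientation: [[-0.343, 0.939, -0.001], [0.939, 0.343, 0.001], [0.001, -0.001, -1.0]]
ft_force: [1.0, 0.5, -0.4]
grip_width: 27.1
grasp_force: 44.3
```

>>> step_arm --targets '[{"dp": [0,0,-0.8],"angular": [0,0,0],"claw": 0},{"dp": [0,0,-1.5],"angular": [0,0,0],"claw": 0},{"dp": [0,0,-2],"angular": [0,0,0],"claw": 0},{"dp": [0,0,-2.4],"angular": [0,0,0],"claw": 0},{"dp": [0,0,-2.4],"angular": [0,0,0],"claw": 0},{"dp": [0,0,-2.4],"angular": [0,0,0],"claw": 0},{"dp": [0,0,-2.4],"angular": [0,0,0],"claw": 0}]'

```text
time: 12.2
ee_pos: [440.9, -200.7, 107.6]
orientation: [[-0.341, 0.94, 0.001], [0.94, 0.341, -0.0], [-0.0, 0.0, -1.0]]
ft_force: [0.2, 0.1, 0.8]
grip_width: 27.3
grasp_force: 44.3
```

Run:
```python
from h import *
w,W=snap('wrist','w6.png'); b,Q=snap('scene','scene3.png')
o=bot.get_obs(); e=o['ee_pos']; print(o['time'],e,o['orientation'],o['grasp_force'],o['ft_force'],o['joint_velocities'])
u=proj(Q,[440,-200,80]).astype(int); print(u,proj(Q,[440,-200,63]))
cv2.imwrite('pics/c6.png',np.hstack([cv2.resize(b[u[1]-45:u[1]+45,u[0]-45:u[0]+45],(400,400),interpolation=2),cv2.resize(w[100:300,220:420],(400,400),interpolation=2)])[:,:,::-1])
```

```text
12.3 [ 440.85396968 -200.69701568  107.57534948] [[-3.41357562e-01  9.39933391e-01  4.85593675e-04]
 [ 9.39933449e-01  3.41357687e-01 -2.01840911e-04]
 [-3.55478146e-04  3.87525817e-04 -9.99999862e-01]] 44.338316107168794 [-0.49106441  0.63846122 -0.44449471] [ 0.10320903 -0.028093    0.20953323 -0.07165836 -0.03332102  0.03922286]
[389 154] [388.89797189 160.89622152]
```

View pics/c6.png

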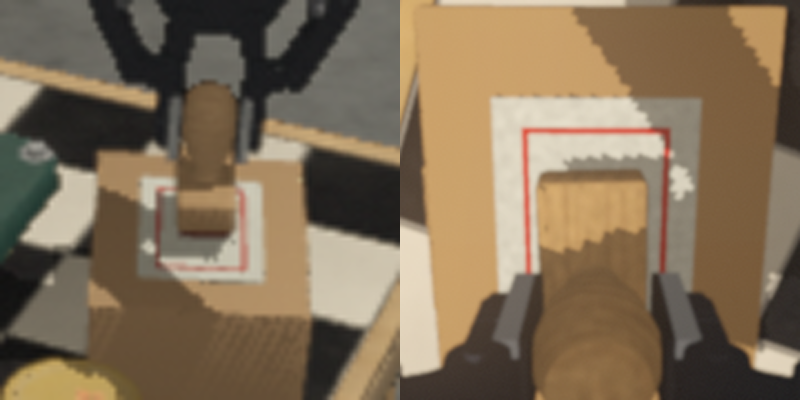

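Run:
```python
from h import *
P=bot.camera_params('wrist'); x=np.array([-.3414,.94]); y=np.array([.94,.3414]); e=np.array([440.85,-200.7])
s=lambda a,b,z:(lambda p:(np.round([(p-e)@x,(p-e)@y],1)))(ray(P,220+(a-400)/2,100+b/2,z)[:2])
print('frame end (in x,y)',s(596,131,63),'frame sides',s(527,200,63),s(665,200,63))
for z in(74,77,80): print(z,'base end bottom',s(545,170,z),s(641,170,z),'top',s(538,181,z+20),s(646,181,z+20))
```

```text
frame end (in x,y) [38.8  0.2] frame sides [ 16.6 -21.9] [16.6 22.2]
74 base end bottom [ 29. -15.] [29.  13.5] top [ 30.6 -15.2] [30.6 13.4]
77 base end bottom [ 29.7 -14.7] [29.6 13.3] top [ 31.4 -14.9] [31.4 13.1]
80 base end bottom [ 30.4 -14.4] [30.3 13. ] top [ 32.1 -14.6] [32.1 12.8]
```

The view shows the stamp upright, aligned and centred on the frame within about 1–2 mm, about 15 mm above the lid. I'm lowering it 3 mm and letting it settle.

>>> step_arm --targets '[{"dp": [0,0,-0.2],"angular": [0,0,0],"claw": 0},{"dp": [0,0,-0.3],"angular": [0,0,0],"claw": 0},{"dp": [0,0,-0.3],"angular": [0,0,0],"claw": 0},{"dp": [0,0,-0.3],"angular": [0,0,0],"claw": 0},{"dp": [0,0,-0.3],"angular": [0,0,0],"claw": 0},{"dp": [0,0,-0.3],"angular": [0,0,0],"claw": 0}]'

```text
time: 13.05
ee_pos: [440.8, -200.7, 104.4]
orientation: [[-0.341, 0.94, 0.0], [0.94, 0.341, -0.0], [-0.0, 0.0, -1.0]]
ft_force: [-0.1, 0.4, 0.3]
grip_width: 27.1
grasp_force: 44.3
```

Run:
```python
from station import bot
o=bot.get_obs(); print(o['ee_pos'],o['ft_force']); print(bot.close_job())
```

```text
[ 440.76550336 -200.65054289  104.37929733] [-0.14562565  0.440055    0.26414599]
the job is handed in; nothing more can be done
None
```

I pressed the bell to its stop, carried the stamp over the jars, and handed the job in at about 13 s with the stamp held upright and still, about 12 mm above the lid and within about 2 mm of the frame's centre by my measurements; no verdict came back.

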